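Thread the brass hose elbow into the chucked coupling and clock it to the pointer

ROBOT

A 6-joint arm with a two-finger parallel gripper is mounted at the origin on the work surface. World frame = base frame: x ahead of the robot, y to its left, z up, the work surface at z = 0. Lengths are in m, angles in degrees, forces in N, time in s.
With the tool pointing down it reaches from about 0.3 to 0.75 m from the base axis. Payload 8.5 kg.
Tool frame: the origin (TCP) lies at the very end of the fingers, on their centre line; the grasp point (between the pads) lies 19 mm behind it (env.grasp_offset is the distance from the TCP to the grasp point, in m); y points along the fingers, z is the direction in which the jaws open and shut, and the axes are right-handed (so a half turn about y gives the same grasp; the last joint's range is limited). The gripper opens to 85 mm and grips with 20 to 120 N. Pads are 22 mm wide; open, the fingers measure 114 mm over their backs; the gripper's body (76 mm by 85 mm) begins 54 mm behind the grasp point. The pads swing forward as they close: fully open they stand 13 mm farther back than shut.
Start: joints at [-77.768, 21.807, 74.336, -0, 83.858, -12.336], TCP at [0.229, -0.5, 0.231] pointing down, gripper open.
Joint ranges: [-178.18, 178.18], [-50.72, 133.34], [12.68, 142.11], [-81.47, 261.47], [9.98, 163.14], [-165.26, 165.26]. Speed limits (degrees/s): [136.94, 136.94, 180, 180, 180, 180].

INTERFACE

Orientations are given as a 3x3 rotation matrix whose columns are the frame's x, y, z axes.
In Python, from rig import env gives the robot as it stands. The module is installed in compiled form; this text tells all that it offers.
- The arm moves only by the shell command python3 -m pendant 'ROWS' [FORCE]. ROWS is JSON, a list of rows, each a list of 3 entries, a list of its own where there are three numbers: the shift along the world's x, y, z as a fraction of full scale, then the turn about the world's z as a fraction of full scale, then the opening, from 0 (shut) to 1 (fully open). A call has 1 to 12 rows; each row shifts and turns the commanded pose from where the row before left it; what a row does not reach is not made up. Full scale, the value 1, is 30 mm for a shift and 5 degrees for a turn. A row lasts 1/12 s, in which the tool goes at most 41.7 mm and 7.16 degrees, less where a joint would pass 70% of its speed; a pose out of reach is approached as far as the arm can. A call with a number of a shift or a turn outside -1 to 1 is refused whole. A call with a gripper value outside its range is refused whole. The fingers move at their own pace and stop on an object; FORCE is the grip in N (left out, the last holds). Time passes only in rows, so rows that do not move let the fingers close. It gives the time, the measured TCP pose, the force and the opening at its end, in the units of the state.
- env.observe(): the state, without advancing time (a new reading comes with each control period).
- env.get_image(name): name is "scene" or "top" or "wrist"; returns (picture, depth): 384x512x3 uint8, red, green, blue; 384x512 float32, m along the optical axis (not along the pixel's ray), 0 where there is no reading.
- env.camera_model(name): a dict with "camera_matrix" (3x3 intrinsics, pixels), "R" (3x3) and "t" (3): a world point X has camera coordinates R X + t; the wrist camera has in their place "tool_from_camera" (4x4, takes a point from camera to tool coordinates, whose origin is the TCP and whose axes are the tool frame's). Camera axes: x right, y down, z forward; pixel columns grow to the right and rows downward; lengths in m; the calibration is good to about 2 mm. A picture is of the moment at which its call begins: read the wrist's pose just before it. camera_model takes no time and is no camera call.
- env.close_job(): hands the job in, once; it reports no verdict.
The state is a dict: "time_s": time; "q": joint angles; "qvel": joint speeds; "joint_efforts": joint torques, N m; "position": TCP position; "tool_rot": TCP orientation; "ft_force": force on the tool from outside, world axes, zero at the start; "wrist_torque": the same for the moment, N m; "grip_width": finger opening in m.
Only numpy, scipy, OpenCV 4.12 (cv2) and the standard library are available. Lean on these libraries where they do the work, as an engineer would, in place of code of your own. Each camera call takes 0.05 s, during which the arm holds its last target.

TASK

Take the brass elbow fitting out of the wooden rack and put its spigot into the brass coupling held in the three-jaw chuck, feeling gently for the start of the thread until it drops in. Then screw it in clockwise until it tightens on its black seal, stop with the elbow's barb pointing along the red pointer without turning it past, and let go. Do not force it, and leave the other fittings and tools where they are.

Things in the scene. Friction and masses are not known exactly. Their poses are not given: they have to be found in the camera images.
- elbow: Brass elbow hose fitting, 66 mm tall, 0.3 kg, upright in a rack hole, its collar on the rack top. Origin: centre of the spigot's flat lower end; z up, x along the sideways barb. By height: spigot 26 mm in diameter (tapered to 20 mm in the lowest 5 mm) 0-24; collar 55 mm in diameter 24-30; square block 26 x 26 mm, flats facing x and y, 30-66; barb 16-21 mm thick along +x at 46
- elbow_pins (a point): middle of the elbow's steel cross pin, on the spigot axis 10 mm above its lower end; the pin, 6 mm thick and flat beneath, sticks out along the elbow's +x and -x to a radius of 20.5 mm
- elbow_grip (a point): point on the elbow's axis inside the square block, 52 mm above the spigot's lower end; axes as the elbow's. Grip the block's two y flats here from above (barb between the fingers): the collar's top is 22 mm lower
- elbow_tip (a point): centre of the free end of the elbow's barb, 60 mm out from the spigot axis along the elbow's x, at height 46 mm
- chuck: Fixed steel three-jaw chuck 160 mm in diameter, face at 58 mm, jaws up to 92 mm, holding an upright brass female coupling 60 mm in diameter. Origin: centre of the underside; z up; +x along the red pointer on its face. The coupling has a round bore 28 mm in diameter and two opposite slots (clear to a 22 mm radius) for the elbow's pins; below, a coarse right-hand thread
- mouth (a point): centre of the coupling's mouth, 110 mm above the table, axes as the chuck's. Heading of the slots not given: the pins drop in with the barb somewhere from 0.9 to 1.6 rad anticlockwise (from above) of the red pointer, and must match within about 0.06 rad. They also fit half a turn away, but that way never reaches the pointer. Off the slots the pins rest on the rim, spigot end 7 mm below the mouth
- seal_top (a point): centre of the top of the black springy seal ring round the mouth (45 mm inside, 56 mm outside diameter), 6 mm above the mouth; this point is fixed to the chuck. The ring yields at 4.5 N and then 1.5 N/mm, up to 6 mm. With the pins in the slots the elbow drops about 11 mm more until its collar meets this ring, spigot end 18 mm below the mouth
- pointer (a point): tip of the red pointer on the chuck's face, 75 mm from the chuck's axis along its +x, 72 mm above the table. Turned clockwise from the slots, the elbow is drawn down 4.2 mm per rad; the thread takes up after about 0.55 rad, then resistance rises steadily until the barb is over the pointer (seal force 6 to 11 N, about 0.1 to 0.3 N m to turn). It stays where it is left
- rack: Fixed wooden block 100 x 310 x 45 mm, long side along its y, with three through holes 47 mm in diameter on its centre line at y = -100, 0 and 100 mm. Origin: centre of the underside. One hole holds the elbow, the others the straight barb and the plug
- straight_barb: bystander: steel straight hose barb, upright in a rack hole; same spigot and collar as the elbow, 76 mm tall; origin at the centre of its lower end
- blank_plug: bystander: black plug with a low red cap, upright in a rack hole, 44 mm tall, collar as the elbow's; origin at the centre of its lower end
- lock_ring: bystander: brass ring 48 mm across, 12 mm high, flat on the bench; origin at the centre of its underside
- spanner: bystander: spanner 190 mm long lying on the bench
- gas_nozzle: bystander: copper tube 22 mm across, 65 mm high, standing on the bench
- try_square: bystander: flat steel try square, 200 x 130 mm arms, lying on the bench
- wire_brush: bystander: brush 180 mm long lying on the bench
- offcut: bystander: steel plate offcut 50 x 70 x 12 mm lying on the bench
- spray_can: bystander: blue can 60 mm across, 170 mm tall, standing on the bench
There are look-alikes about, which are no part of the job. Of the things shaped like the elbow, the brass one is meant.

How it is judged:
By the outcome, as a careful person would: the job done as asked, in the order asked, and still so for the second after the job is handed in, with the robot touching nothing.
It also fails if it takes over 58 s, if anything falls off the work surface, if the arm or the gripper's body presses on something with over 40 N, if the wrist force passes 120 N, or if a joint passes its speed limit or range.

## Working session

There is one attempt and no reset: what is moved stays moved. The work goes in short steps, Python scripts to look and compute and a shell command to move; the robot and the scene stay as the last step left them, time stands still between calls to the robot, and variables do not carry over. Pictures are saved under pics/ and viewed, and the job is handed in when it is done.

```bash
mkdir -p pics; cat > h.py <<'E'
import numpy as np, cv2
from rig import env
def snap(name,fn):
    s=env.observe()
    im,d=env.get_image(name)
    cv2.imwrite(f'pics/{fn}.png',im[:,:,::-1]); np.savez(f'pics/{fn}.npz',im=im,d=d,pos=s['position'],rot=s['tool_rot'])
    return s,im,d
def cloud(name,fn):
    z=np.load(f'pics/{fn}.npz'); d=z['d'].astype(float); m=env.camera_model(name); K=np.array(m['camera_matrix'])
    v,u=np.mgrid[0:384,0:512]
    P=np.stack([(u-K[0,2])/K[0,0]*d,(v-K[1,2])/K[1,1]*d,d],-1)
    if name=='wrist':
        T=np.array(m['tool_from_camera']); P=P@T[:3,:3].T+T[:3,3]; W=P@z['rot'].T+z['pos']
    else: W=(P-np.array(m['t']))@np.array(m['R'])
    W[d==0]=np.nan
    return W,z['im']
E
python3 - <<'E'
from h import *
for n in ('scene','top'):
    snap(n,n+'0')
s=env.observe();print({k:np.round(v,3).tolist() for k,v in s.items()})
print(env.camera_model('wrist'),env.camera_model('top'), env.grasp_offset)
E
```

```text
{'time_s': 0.1, 'q': [-77.768, 21.839, 74.379, 0.0, 83.856, -12.336], 'qvel': [0.035, -0.155, -0.094, 0.021, 0.095, -0.056], 'joint_efforts': [0.004, -44.922, -23.166, -0.0, 0.004, -0.0], 'position': [0.229, -0.5, 0.231], 'tool_rot': [[-0.909, -0.0, 0.416], [-0.416, 0.001, -0.909], [-0.0, -1.0, -0.001]], 'ft_force': [0.29, -0.775, 0.21], 'wrist_torque': [-0.021, -0.002, -0.041], 'grip_width': 0.086}
{'camera_matrix': array([[290.19503692,   0.        , 258.76915734],
       [  0.        , 290.19503692, 193.5851474 ],
       [  0.        ,   0.        ,   1.        ]]), 'tool_from_camera': array([[ 6.93336528e-05,  9.48843740e-01,  3.15746024e-01,
        -8.04171495e-02],
       [ 5.06633234e-04, -3.15746018e-01,  9.48843610e-01,
        -1.42042228e-01],
       [ 9.99999869e-01,  9.41806359e-05, -5.02607597e-04,
         1.50473596e-04],
       [ 0.00000000e+00,  0.00000000e+00,  0.00000000e+00,
         1.00000000e+00]])} {'camera_matrix': array([[499.76386188,   0.        , 254.53602186],
       [  0.        , 499.76386188, 187.0618808 ],
       [  0.        ,   0.        ,   1.        ]]), 'R': array([[ 0.01089472, -0.99989604,  0.00944532],
       [-0.9927215 , -0.01194857, -0.11983846],
       [ 0.11993886, -0.00807097, -0.99274847]]), 't': array([0.04043215, 0.59617222, 1.26266103])} 0.0187
```

View pics/scene0.png

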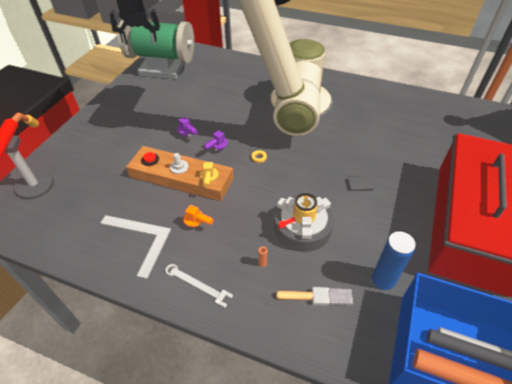

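View pics/top0.png

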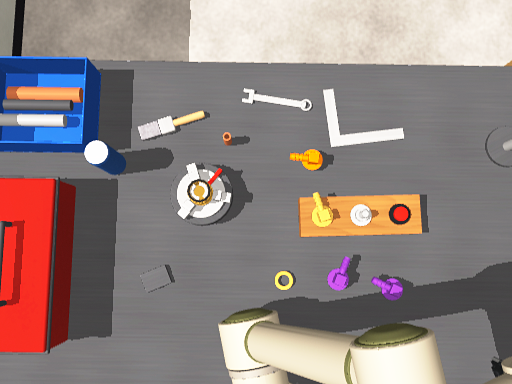

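Elbow-shaped things in the top view are the brass one in the rack (322,210), an orange one (312,160) and two purple ones (340,278) and (390,288). Only the first is brass and stands in the rack. I'll confirm with an enlarged crop and measure.

```bash
python3 - <<'E'
from h import *
im=cv2.imread('pics/top0.png')
a=cv2.resize(im[150:250,280:430],None,fx=2.6,fy=2.6*1,interpolation=cv2.INTER_CUBIC)
b=cv2.resize(im[150:250,160:250],None,fx=2.6,fy=2.6,interpolation=cv2.INTER_CUBIC)
cv2.imwrite('pics/crop0.png',np.hstack([a,b]))
W,I=cloud('top','top0')
I=I.astype(int)
R,G,B=I[...,0],I[...,1],I[...,2]
def reg(u0,u1,v0,v1):
    m=np.zeros(R.shape,bool);m[v0:v1,u0:u1]=1;return m
r=reg(300,345,185,235)
z=W[...,2]
# elbow block top: rack top .045, elbow end at .045-.024=.021 => block top .087, barb axis .067
m=r&(z>.082)&(z<.095);p=W[m];print('blocktop',m.sum(),p.mean(0),p.min(0),p.max(0), cv2.minAreaRect((p[:,:2]*1000).astype(np.float32)))
m=r&(z>.060)&(z<.082)&(R>G+10)&(G>B+40);p=W[m];print('barb',m.sum(),p.mean(0),p.min(0),p.max(0))
m=r&(z>.047)&(z<.0555);p=W[m];print('collar',m.sum(),p.mean(0),p.min(0),p.max(0))
rk=reg(295,430,185,245)&(abs(z-.045)<.004);p=W[rk];print('rack',z[rk].mean(),cv2.minAreaRect((p[:,:2]*1000).astype(np.float32)))
c=reg(165,245,155,230)
m=c&(z>.1115)&(z<.12);p=W[m];print('seal',m.sum(),np.median(z[m]),p.min(0),p.max(0),cv2.minEnclosingCircle((p[:,:2]*1000).astype(np.float32)))
m=c&(R>150)&(G<60)&(B<60);p=W[m];print('ptr',m.sum(),np.nanmean(p,0),np.nanmin(p,0),np.nanmax(p,0))
q=p[~np.isnan(p[:,0])];_,_,vt=np.linalg.svd(q[:,:2]-q[:,:2].mean(0));print(np.degrees(np.arctan2(*vt[0][::-1])))
m=c&(z>.05)&(z<.0625);p=W[m];print('face',m.sum(),np.median(z[m]),cv2.minEnclosingCircle((p[:,:2]*1000).astype(np.float32)))
E
```

```text
blocktop 108 [ 0.52142286 -0.12485385  0.08748279] [ 0.50671617 -0.14033652  0.08276418] [ 0.53697912 -0.11075346  0.0928524 ] ((521.3527221679688, -125.29239654541016), (25.665674209594727, 26.2088565826416), 19.84858512878418)
barb 90 [ 0.54861571 -0.11471699  0.07304448] [ 0.50741547 -0.14969851  0.06010671] [ 0.5783212  -0.10015759  0.08054819]
collar 491 [ 0.52059967 -0.12848176  0.04954117] [ 0.47522272 -0.18285349  0.04701802] [ 0.57113598 -0.06957236  0.05549524]
rack 0.045162130653814296 ((524.5855102539062, -224.9935302734375), (100.08600616455078, 311.2890319824219), 2.2047722339630127)
seal 180 0.11538473823278395 [0.54764203 0.15595264 0.11152935] [0.60210492 0.21236877 0.11992317] ((575.6657104492188, 183.7680206298828), 28.693143844604492)
ptr 65 [0.61964591 0.14817124 0.06719904] [ 0.60041606  0.13293918 -0.00350988] [0.65084778 0.16560415 0.0740591 ]
145.0769821012616
face 1392 0.056170550496885394 ((574.277099609375, 184.07945251464844), 79.42280578613281)
```

View pics/crop0.png

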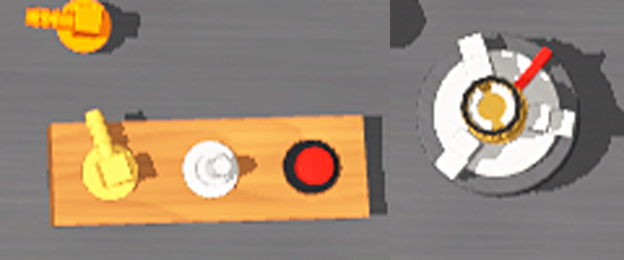

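The crop confirms it: the elbow in the left rack hole is brass, with its barb to the upper left, and the neighbours are the steel straight barb and the red-capped plug. Its heading is about +20°, and the pointer is near -37°. I'll go over the elbow for a wrist view.

```bash
python3 -m pendant '[[[0.75,1,0],-0.1,0.7],[[0.75,1,0],-0.1,0.7],[[0.75,1,0],-0.1,0.7],[[0.75,1,0],-0.1,0.7],[[0.75,1,0],-0.1,0.7],[[0.75,1,0],-0.1,0.7],[[0.75,1,0],-0.1,0.7],[[0.75,1,0],-0.1,0.7],[[0.75,1,0],-0.1,0.7],[[0.75,1,0],-0.1,0.7],[[0.75,0.9,0],0,0.7],[[0.75,0.6,0],0,0.7]]' 40
python3 -m pendant '[[[0,0,0],0,0.7],[[0,0,0],0,0.7],[[0,0,0],0,0.7]]'
python3 - <<'E'
from h import *
s,im,d=snap('wrist','w1'); print(s['position'],s['tool_rot'],s['grip_width'],s['time_s'],s['q'])
E
```

```text
time_s: 1.1
position: [0.4993, -0.1525, 0.2313]
tool_rot: [[-0.942, -0.0, 0.336], [-0.336, 0.001, -0.942], [0.0, -1.0, -0.001]]
ft_force: [0.3, 0.1, 0.6]
grip_width: 0.0598
time_s: 1.35
position: [0.4983, -0.1554, 0.231]
tool_rot: [[-0.942, -0.001, 0.335], [-0.335, 0.0, -0.942], [0.001, -1.0, -0.0]]
ft_force: [0.3, -0.7, 0.1]
grip_width: 0.0599
[ 0.4983087  -0.15535835  0.23098427] [[-9.42196563e-01 -8.72316029e-04  3.35059511e-01]
 [-3.35059789e-01  1.89681123e-04 -9.42196849e-01]
 [ 7.58338949e-04 -9.99999602e-01 -4.70994927e-04]] 0.05986248888387934 1.35 [-3.03173463e+01  1.90268021e+01  7.87244192e+01 -1.59920012e-02
  8.22974099e+01  4.01086345e+01]
```

View pics/w1.png

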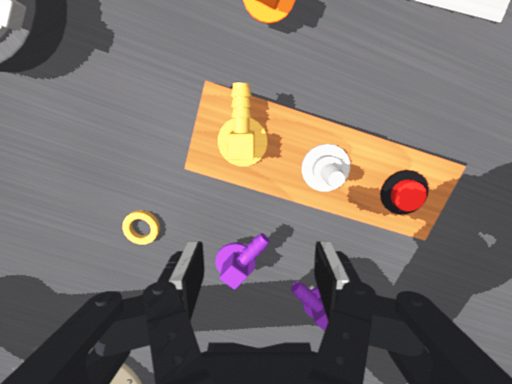

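The wrist view shows the brass elbow in the rack: collar at about (241,140), block (241,147), barb tip (240,85), the fingertips below. Next I'll measure it.

```bash
python3 - <<'E'
from h import *
W,I=cloud('wrist','w1'); z=W[...,2]
def reg(u0,u1,v0,v1):
    m=np.zeros(z.shape,bool);m[v0:v1,u0:u1]=1;return m
r=reg(210,275,75,175)
m=r&(z>.083)&(z<.092);p=W[m];print('top',m.sum(),p.mean(0),cv2.minAreaRect((p[:,:2]*1000).astype(np.float32)))
m=r&(z>.058)&(z<.081);p=W[m]
p=p[np.hypot(*(p[:,:2]-[.5214,-.125]).T)>.02];c=p[:,:2].mean(0);v=np.linalg.svd(p[:,:2]-c)[2][0];print('barb',len(p),c,v,np.degrees(np.arctan2(v[1],v[0])),np.degrees(np.arctan2(c[1]+.125,c[0]-.5214)),p.max(0))
m=r&(z>.049)&(z<.0535);p=W[m];print('collar',m.sum(),np.median(p,0),cv2.minEnclosingCircle((p[:,:2]*1000).astype(np.float32)))
m=reg(180,470,75,245)&(abs(z-.045)<.003);p=W[m];print('rack',np.median(p[:,2]),cv2.minAreaRect((p[:,:2]*1000).astype(np.float32)))
W,I=cloud('top','top0');z=W[...,2]
r=np.zeros(z.shape,bool);r[185:235,300:345]=1
m=r&(z>.060)&(z<.081)
p=W[m];p=p[np.hypot(*(p[:,:2]-[.5214,-.125]).T)>.02];c=p[:,:2].mean(0);v=np.linalg.svd(p[:,:2]-c)[2][0];print('barb top',len(p),c,np.degrees(np.arctan2(v[1],v[0])),np.degrees(np.arctan2(c[1]+.125,c[0]-.5214)))
E
```

```text
top 682 [ 0.52419851 -0.12676511  0.08618939] ((523.7288208007812, -126.51112365722656), (25.06371307373047, 25.891979217529297), 19.212112426757812)
barb 773 [ 0.56127577 -0.11412239] [-0.93684887 -0.34973445] -159.52892615029316 15.25832359155644 [ 0.58270281 -0.10036689  0.0785566 ]
collar 909 [ 0.5254437  -0.13322156  0.05038149] ((523.8587036132812, -126.6156997680664), 27.32965087890625)
rack 0.04433861681482229 ((491.0285949707031, -227.36509704589844), (171.50099182128906, 311.0362243652344), 2.1961443424224854)
barb top 112 [ 0.55836469 -0.11185076] -156.4362063176031 19.58171573075551
```

Next, a look into the coupling from above, to find the slots and the pointer before I carry anything.

```bash
python3 -m pendant '[[[0.22,0.95,0],0,0.7],[[0.22,0.95,0],0,0.7],[[0.22,0.95,0],0,0.7],[[0.22,0.95,0],0,0.7],[[0.22,0.95,0],0,0.7],[[0.22,0.95,0],0,0.7],[[0.22,0.95,0],0,0.7],[[0.22,0.95,0],0,0.7],[[0.22,0.95,0],0,0.7],[[0.22,0.95,0],0,0.7],[[0.22,0.95,0],0,0.7],[[0.15,0.85,0],0,0.7]]'
python3 -m pendant '[[[0,0,0],0,0.7],[[0,0,0],0,0.7],[[0,0,0],0,0.7]]'
python3 - <<'E'
from h import *
s,im,d=snap('wrist','w2'); print(s['position'],s['time_s'],s['q'])
cv2.imwrite('pics/w2c.png',cv2.resize(im[100:300,150:370,::-1],None,fx=2.7,fy=2.7,interpolation=cv2.INTER_CUBIC))
E
```

```text
time_s: 2.4
position: [0.5761, 0.1841, 0.2313]
tool_rot: [[-0.943, -0.0, 0.333], [-0.333, -0.0, -0.943], [0.0, -1.0, 0.0]]
ft_force: [0.6, -0.4, -0.2]
grip_width: 0.0593
time_s: 2.65
position: [0.5758, 0.1824, 0.2313]
tool_rot: [[-0.943, -0.0, 0.334], [-0.334, -0.0, -0.943], [0.0, -1.0, 0.0]]
ft_force: [0.4, 0.2, 0.9]
grip_width: 0.0601
[0.57575836 0.18242841 0.23128488] 2.65 [ 6.37195467e+00  2.73367517e+01  6.52012952e+01 -2.17506213e-02
  8.74827868e+01  7.68839297e+01]
```

View pics/w2.png

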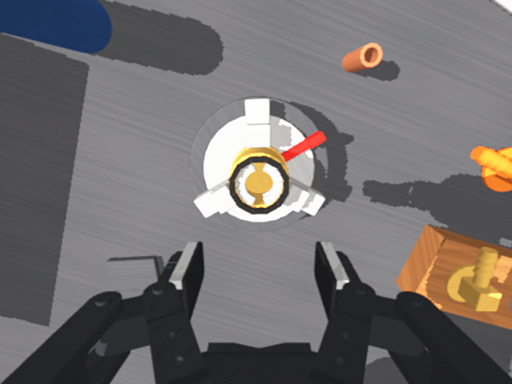

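View pics/w2c.png

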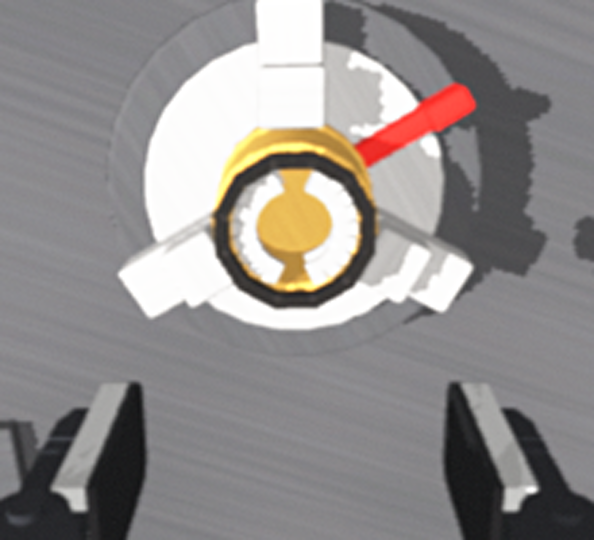

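The chuck is centred near (259,183). The slots show as brass notches at the top (259,167) and bottom (258,204) of the bore, almost straight up and down in the image, and the red pointer runs to about (325,136). I'll measure these headings.

```bash
python3 - <<'E'
from h import *
W,I=cloud('wrist','w2'); z=W[...,2]; I=I.astype(int);R,G,B=I[...,0],I[...,1],I[...,2]
def reg(u0,u1,v0,v1):
    m=np.zeros(z.shape,bool);m[v0:v1,u0:u1]=1;return m
r=reg(215,305,140,225)
m=r&(z>.1125)&(z<.119)&(R<80);p=W[m];cc=cv2.minEnclosingCircle((p[:,:2]*1000).astype(np.float32));print('seal',m.sum(),np.median(p[:,2]),cc)
c=np.array(cc[0])/1000
# fit circle to ring pixels: mean radius
from scipy.optimize import least_squares
m2=r&(R<80)&(z>.1125);p=W[m2]
f=least_squares(lambda a:np.hypot(p[:,0]-a[0],p[:,1]-a[1])-a[2],[*c,.025]);print('ringfit',f.x);
m=reg(185,340,90,235)&(z>.054)&(z<.061);p=W[m];print('face',np.median(p[:,2]),cv2.minEnclosingCircle((p[:,:2]*1000).astype(np.float32)))
m=reg(270,345,110,175)&(R>130)&(G<70)&(B<70)&(z>.05);p=W[m];cp=p[:,:2].mean(0);v=np.linalg.svd(p[:,:2]-cp)[2][0]
print('ptr',m.sum(),p.mean(0),np.degrees(np.arctan2(v[1],v[0])),'from centre',np.degrees(np.arctan2(*(cp-c)[::-1])),'farthest',p[np.argmax(np.hypot(*(p[:,:2]-c).T))])
# depth map around bore : angles of pixels at radius 16..21 with z below mouth
d=np.hypot(W[...,0]-c[0],W[...,1]-c[1]); a=np.degrees(np.arctan2(W[...,1]-c[1],W[...,0]-c[0]))
m=r&(d<.0225)&(z<.107)
print('low',m.sum(),np.nanmin(z[r]))
s=m&(d>.0155)
for h in (19.6,199.6):
    da=(a-h+180)%360-180; k=s&(abs(da)<60); print(h,k.sum(),np.mean(da[k]),np.sort(da[k])[[0,-1]], W[k].mean(0) )
E
```

```text
seal 768 0.11536701905924193 ((577.727783203125, 183.02699279785156), 27.991744995117188)
ringfit [0.57811675 0.18313558 0.0253001 ]
face 0.05736923572091243 ((579.4716796875, 183.76576232910156), 76.64308166503906)
ptr 222 [0.61991917 0.14999195 0.06664602] 142.22480755555358 from centre -38.060259367541114 farthest [0.63791628 0.13242642 0.06833153]
low 822 -0.0023528502105107374
19.6 15 19.65271089227928 [-34.5590882   57.19089217] [0.59048008 0.1938849  0.10129997]
199.6 320 -2.949305536962993 [-58.51735864  56.77958256] [0.55997747 0.17785197 0.07729996]
```

```bash
python3 - <<'E'
from h import *
Z=np.load('pics/w2.npz');m=env.camera_model('wrist');K=np.array(m['camera_matrix']);T=np.array(m['tool_from_camera'])
Rw=Z['rot']@T[:3,:3];o=Z['rot']@T[:3,3]+Z['pos']
# rectified view of plane z=.110 around centre
c=np.array([.5779,.1831]);N=600;sc=.06/N
v,u=np.mgrid[0:N,0:N]; X=c[0]+.03-v*sc; Y=c[1]+.03-u*sc   # up=+x, left=+y
P=(np.stack([X,Y,np.full_like(X,.1095)],-1)-o)@Rw
px=(P[...,0]/P[...,2]*K[0,0]+K[0,2]).astype(np.float32);py=(P[...,1]/P[...,2]*K[1,1]+K[1,2]).astype(np.float32)
im=cv2.remap(Z['im'],px,py,cv2.INTER_LINEAR);cv2.imwrite('pics/rect.png',im[:,:,::-1])
I=im.astype(int);B=I[...,2]
a0=np.arange(0,360,1.)
for r in (.0165,.018,.0195):
    vals=[]
    for a in np.radians(a0):
        vv=(.03-r*np.cos(a))/sc;uu=(.03-r*np.sin(a))/sc
        p=I[int(vv),int(uu)];vals.append(p[0]-p[2])
    vals=np.array(vals);
    print(r,'yellow at',a0[vals>45].astype(int).tolist())
E
```

```text
0.0165 yellow at [5, 6, 7, 8, 9, 10, 11, 12, 13, 14, 15, 16, 17, 18, 19, 20, 21, 22, 23, 24, 25, 26, 27, 28, 29, 30, 31, 32, 33, 34, 184, 185, 186, 187, 188, 189, 190, 191, 192, 193, 194, 195, 196, 197, 198, 199, 200, 201, 202, 203, 204, 205, 206, 207, 208, 209, 210, 211, 212, 213, 214]
0.018 yellow at [5, 6, 7, 8, 9, 10, 11, 12, 13, 14, 15, 16, 17, 18, 19, 20, 21, 22, 23, 24, 25, 26, 27, 28, 29, 30, 31, 32, 33, 34, 184, 185, 186, 187, 188, 189, 190, 191, 192, 193, 194, 195, 196, 197, 198, 199, 200, 201, 202, 203, 204, 205, 206, 207, 208, 209, 210, 211, 212, 213, 214, 215]
0.0195 yellow at [4, 5, 6, 7, 8, 9, 10, 11, 12, 13, 14, 15, 16, 17, 18, 19, 20, 21, 22, 23, 24, 25, 26, 27, 28, 29, 30, 31, 32, 33, 34, 183, 184, 185, 186, 187, 188, 189, 190, 191, 192, 193, 194, 195, 196, 197, 198, 199, 200, 201, 202, 203, 204, 205, 206, 207, 208, 209, 210, 211, 212, 213, 214, 215, 216]
```

View pics/rect.png

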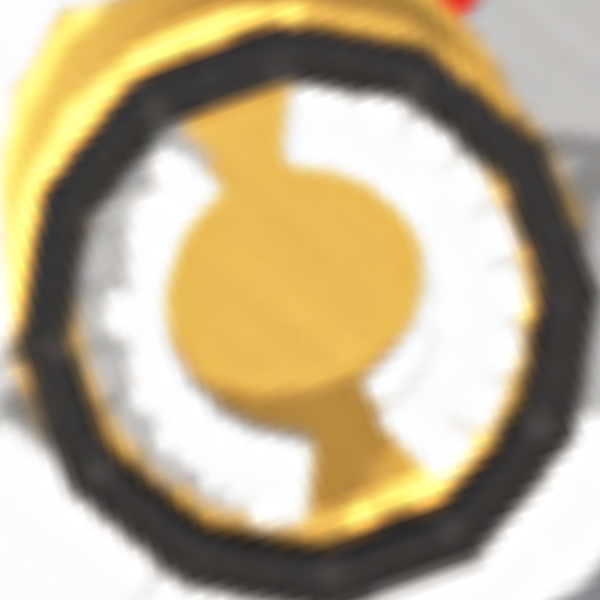

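The slots are at about 19.3° (and 199.3°), the pointer at -38°, and the mouth centre at about (0.578, 0.183). That puts the slots 1.0 rad anticlockwise of the pointer, within the stated range, and the elbow already has that heading. Now back to the elbow.

```bash
python3 -m pendant '[[[-0.16,-0.935,0],0,0.7],[[-0.16,-0.935,0],0,0.7],[[-0.16,-0.935,0],0,0.7],[[-0.16,-0.935,0],0,0.7],[[-0.16,-0.935,0],0,0.7],[[-0.16,-0.935,0],0,0.7],[[-0.16,-0.935,0],0,0.7],[[-0.16,-0.935,0],0,0.7],[[-0.16,-0.935,0],0,0.7],[[-0.16,-0.935,0],0,0.7],[[-0.16,-0.935,0],0,0.7]]'
python3 -m pendant '[[[0,0,-0.8],0,0.7],[[0,0,-0.8],0,0.7],[[0,0,-0.8],0,0.7],[[0,0,-0.3],0,0.7],[[0,0,0],0,0.7],[[0,0,0],0,0.7]]'
python3 - <<'E'
from h import *
s,im,d=snap('wrist','w3'); print(s['position'],s['time_s'])
W,I=cloud('wrist','w3'); z=W[...,2]
r=np.hypot(W[...,0]-.5235,W[...,1]+.1263)<.035
m=r&(z>.083)&(z<.092);p=W[m];print('top',m.sum(),p.mean(0),cv2.minAreaRect((p[:,:2]*1000).astype(np.float32)))
m=r&(z>.049)&(z<.0535);p=W[m];print('collar',m.sum(),np.median(p,0),cv2.minEnclosingCircle((p[:,:2]*1000).astype(np.float32)))
p=W[(z>.06)&(z<.081)&(np.hypot(W[...,0]-.5235,W[...,1]+.1263)<.07)&(I[...,2]<90)&(I[...,0]>130)&(W[...,0]>.545)];c=p[:,:2].mean(0);v=np.linalg.svd(p[:,:2]-c)[2][0];print('barb',len(p),c,np.degrees(np.arctan2(v[1],v[0])),np.degrees(np.arctan2(c[1]+.1265,c[0]-.5235)))
E
```

```text
time_s: 3.62
position: [0.5218, -0.1273, 0.2316]
tool_rot: [[-0.943, 0.0, 0.333], [-0.333, -0.0, -0.943], [-0.0, -1.0, 0.0]]
ft_force: [0.5, -0.8, 1.3]
grip_width: 0.0598
time_s: 4.12
position: [0.523, -0.1254, 0.1511]
tool_rot: [[-0.943, 0.001, 0.334], [-0.334, -0.0, -0.943], [-0.0, -1.0, 0.001]]
ft_force: [0.6, 0.3, 0.5]
grip_width: 0.06
[ 0.52300589 -0.12540958  0.15114603] 4.1167
top 1080 [ 0.52455552 -0.12638425  0.08620983] ((524.1077880859375, -126.75818634033203), (25.938465118408203, 25.87574577331543), 18.957094192504883)
collar 1142 [ 0.52815047 -0.11666663  0.05038049] ((523.8373413085938, -126.537841796875), 27.2949161529541)
barb 212 [ 0.56617163 -0.11899952] -155.3392271629805 9.969155124468802
```

View pics/w3.png

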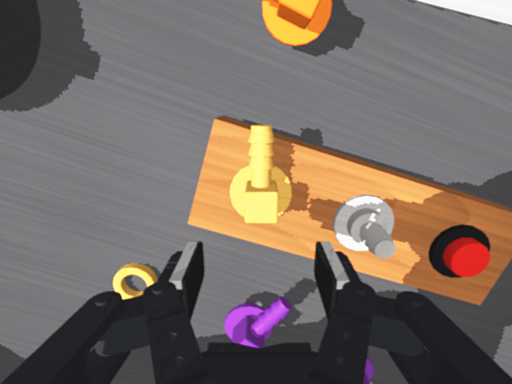

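The elbow block is at (261,205), upright between the fingers' lines and square to the jaws. I'll go down 96 mm with a 1 mm correction and grip.

```bash
python3 -m pendant '[[[0.03,-0.03,-0.6],0,0.7],[[0,0,-0.7],0,0.7],[[0,0,-0.7],0,0.7],[[0,0,-0.6],0,0.7],[[0,0,-0.4],0,0.7],[[0,0,-0.2],0,0.7],[[0,0,0],0,0.7],[[0,0,0],0,0.7]]'
python3 -m pendant '[[[0,0,0],0,0.2],[[0,0,0],0,0.1],[[0,0,0],0,0.1],[[0,0,0],0,0.1],[[0,0,0],0,0.1],[[0,0,0],0,0.1],[[0,0,0],0,0.1],[[0,0,0],0,0.1]]' 40
```

```text
time_s: 4.83
position: [0.5245, -0.1259, 0.0554]
tool_rot: [[-0.942, 0.002, 0.335], [-0.335, -0.001, -0.942], [-0.001, -1.0, 0.001]]
ft_force: [0.8, 0.4, -0.0]
grip_width: 0.0598
time_s: 5.5
position: [0.5243, -0.1259, 0.0553]
tool_rot: [[-0.942, 0.002, 0.335], [-0.335, -0.001, -0.942], [-0.001, -1.0, 0.001]]
ft_force: [-0.6, 0.9, 5.9]
grip_width: 0.0252
```

```bash
python3 -m pendant '[[[0,0,0.2],0,0.1],[[0,0,0.4],0,0.1],[[0,0,0.7],0,0.1],[[0,0,0.8],0,0.1],[[0,0,0.8],0,0.1],[[0,0,0.7],0,0.1],[[0,0,0.4],0,0.1],[[0,0,0],0,0.1],[[0,0,0],0,0.1]]' 60
python3 - <<'E'
from h import *
s,im,d=snap('wrist','w4'); print(s['position'],s['time_s'],s['grip_width'],s['ft_force'],s['wrist_torque'])
cv2.imwrite('pics/w4.png',im[:,:,::-1])
E
```

```text
time_s: 6.25
position: [0.5236, -0.1255, 0.1742]
tool_rot: [[-0.942, -0.0, 0.335], [-0.335, 0.0, -0.942], [0.0, -1.0, -0.0]]
ft_force: [0.7, 0.9, -4.5]
grip_width: 0.0254
[ 0.52357224 -0.12546926  0.17416176] 6.25 0.025442602143271875 [ 0.72328555  0.85436538 -4.54970622] [-0.02273875 -0.02220916  0.02554757]
```

View pics/w4.png

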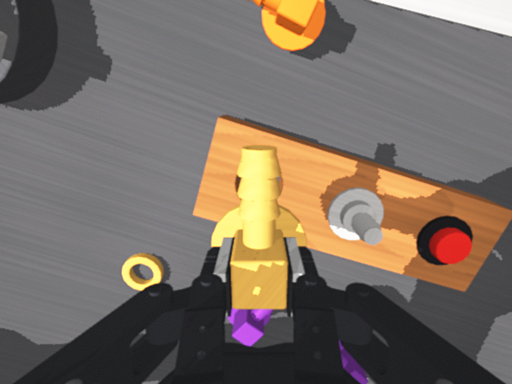

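The elbow is held upright (block at (258,275), barb tip (260,155)) and the bystanders have not moved. I'll measure the offset in the hand and plan the move to the mouth.

```bash
python3 - <<'E'
from h import *
W,I=cloud('wrist','w4'); Z=np.load('pics/w4.npz')
T=(W-Z['pos'])@Z['rot']  # tool coords
y=T[...,1]; I=I.astype(int)
br=(I[...,0]-I[...,2]>60)&(abs(T[...,0])<.09)&(abs(T[...,2])<.04)
h=-y
m=br&(h>.025)&(h<.036)&(abs(T[...,2])<.016);p=T[m];print('top',m.sum(),np.median(p[:,1]),p.min(0),p.max(0),p.mean(0))
m=br&(h>0.0)&(h<.027)&(T[...,0]<-.02);p=T[m];c=p.mean(0);v=np.linalg.svd(p[:,[0,2]]-c[[0,2]])[2][0];print('barb',m.sum(),c,v,p.min(0))
m=br&(h<0)&(h>-.012);p=T[m];print('collar',m.sum(),np.median(p[:,1]),cv2.minEnclosingCircle((p[:,[0,2]]*1000).astype(np.float32)))
E
```

```text
top 2992 -0.030847250350904215 [-0.01289822 -0.03307797 -0.01305409] [ 0.01390721 -0.02502181  0.01301664] [-0.00146028 -0.03054625  0.00015905]
barb 3308 [-4.15997432e-02 -1.76168038e-02  4.78633736e-05] [ 9.99999942e-01 -3.41716062e-04] [-0.05919528 -0.02209478 -0.01018922]
collar 1415 0.005091031868723108 ((-1.8270999193191528, -0.3480370044708252), 26.962282180786133)
```

```bash
python3 -m pendant '[[[0.1,0.5,0],0,0.1],[[0.16,0.93,0],0,0.1],[[0.16,0.93,0],0,0.1],[[0.16,0.93,0],0,0.1],[[0.16,0.93,0],0,0.1],[[0.16,0.93,0],0,0.1],[[0.16,0.93,0],0,0.1],[[0.16,0.93,0],0,0.1],[[0.16,0.93,0],0,0.1],[[0.16,0.93,0],0,0.1],[[0.16,0.93,0],0,0.1],[[0.1,0.5,0],0,0.1]]'
python3 -m pendant '[[[0,0,0],0,0.1],[[0,0,0],0,0.1],[[0,0,0],0,0.1]]'
python3 - <<'E'
from h import *
s=env.observe();print(s['position']*1000,s['ft_force'],s['wrist_torque'],s['q'])
s,im,d=snap('wrist','w5')
E
```

```text
time_s: 7.3
position: [0.5772, 0.1861, 0.1724]
tool_rot: [[-0.942, -0.003, 0.337], [-0.337, 0.0, -0.942], [0.003, -1.0, -0.001]]
ft_force: [0.3, -0.9, -4.1]
grip_width: 0.0247
time_s: 7.55
position: [0.5776, 0.1825, 0.1735]
tool_rot: [[-0.942, -0.002, 0.334], [-0.334, -0.001, -0.942], [0.002, -1.0, 0.0]]
ft_force: [0.6, -0.5, -4.3]
grip_width: 0.0251
[577.58906954 182.4798329  173.50833684] [ 0.62365973 -0.46189514 -4.25360107] [-0.03783858  0.04176035  0.00851012] [ 6.35896652e+00  2.99517831e+01  7.04177109e+01 -2.60100713e-02
  7.97290942e+01  7.68244651e+01]
```

View pics/w5.png

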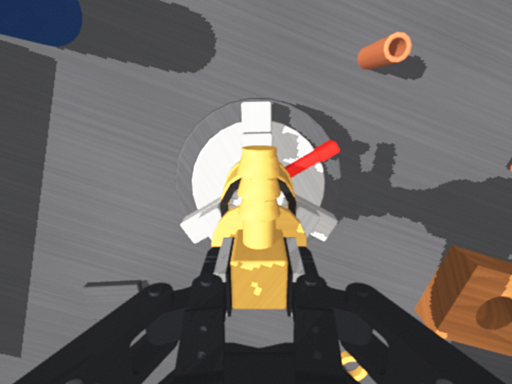

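The elbow hangs over the chuck with the ring visible on both sides of the barb, and the pointer runs to (338,148). I'll make a small correction, then lower carefully while watching the force.

```bash
python3 -m pendant '[[[0.03,0.035,-0.3],0,0.1],[[0,0,-0.3],0,0.1],[[0,0,-0.2],0,0.1],[[0,0,0],0,0.1],[[0,0,0],0,0.1]]'
python3 -m pendant '[[[0,0,-0.07],0,0.1],[[0,0,-0.07],0,0.1],[[0,0,-0.07],0,0.1],[[0,0,-0.07],0,0.1],[[0,0,0],0,0.1]]'
```

```text
time_s: 8.02
position: [0.5786, 0.1842, 0.1497]
tool_rot: [[-0.942, -0.001, 0.335], [-0.335, -0.0, -0.942], [0.001, -1.0, -0.0]]
ft_force: [0.2, 0.2, -4.1]
grip_width: 0.0249
time_s: 8.43
position: [0.5786, 0.1844, 0.1414]
tool_rot: [[-0.942, -0.001, 0.335], [-0.335, -0.0, -0.942], [0.001, -1.0, -0.0]]
ft_force: [-0.2, 0.1, -3.2]
grip_width: 0.0248
```

```bash
python3 -m pendant '[[[0,0,-0.04],0,0.1],[[0,0,-0.04],0,0.1],[[0,0,0],0,0.1]]'
python3 -m pendant '[[[0,0,-0.04],0,0.1],[[0,0,-0.04],0,0.1],[[0,0,0],0,0.1]]'
python3 -m pendant '[[[0,0,-0.04],0,0.1],[[0,0,0],0,0.1]]'
```

```text
time_s: 8.68
position: [0.5787, 0.1844, 0.1393]
tool_rot: [[-0.942, -0.0, 0.335], [-0.335, -0.0, -0.942], [0.0, -1.0, -0.0]]
ft_force: [0.3, 0.0, -4.3]
grip_width: 0.025
time_s: 8.93
position: [0.5787, 0.1844, 0.1369]
tool_rot: [[-0.942, -0.0, 0.335], [-0.335, -0.0, -0.942], [0.0, -1.0, -0.0]]
ft_force: [-0.1, -0.3, -4.5]
grip_width: 0.0255
time_s: 9.1
position: [0.5787, 0.1844, 0.1357]
tool_rot: [[-0.942, -0.0, 0.335], [-0.335, -0.0, -0.942], [0.0, -1.0, -0.0]]
ft_force: [0.7, 0.3, -3.9]
grip_width: 0.0248
```

```bash
python3 -m pendant '[[[0,0,-0.04],0,0.1],[[0,0,-0.04],0,0.1],[[0,0,0],0,0.1]]'
python3 -m pendant '[[[0,0,-0.04],0,0.1],[[0,0,-0.04],0,0.1],[[0,0,0],0,0.1]]'
python3 -m pendant '[[[0,0,-0.04],0,0.1],[[0,0,0],0,0.1]]'
```

```text
time_s: 9.35
position: [0.5787, 0.1844, 0.1333]
tool_rot: [[-0.942, -0.0, 0.335], [-0.335, -0.0, -0.942], [0.0, -1.0, -0.0]]
ft_force: [-0.6, 0.2, -3.5]
grip_width: 0.0251
time_s: 9.6
position: [0.5787, 0.1844, 0.1308]
tool_rot: [[-0.942, -0.0, 0.335], [-0.335, -0.0, -0.942], [0.0, -1.0, -0.0]]
ft_force: [0.4, -0.5, -4.4]
grip_width: 0.0252
time_s: 9.77
position: [0.5787, 0.1844, 0.1297]
tool_rot: [[-0.942, -0.0, 0.335], [-0.335, -0.0, -0.942], [0.0, -1.0, -0.0]]
ft_force: [-0.5, 0.2, -4.3]
grip_width: 0.0253
```

The pins have passed the rim and are in the slots with no force. Next, down to the seal.

```bash
python3 -m pendant '[[[0,0,-0.03],0,0.1],[[0,0,-0.03],0,0.1],[[0,0,0],0,0.1]]'
python3 -m pendant '[[[0,0,-0.03],0,0.1],[[0,0,0],0,0.1]]'
python3 - <<'E'
from h import *
s=env.observe();print(s['position']*1000,s['ft_force'],s['wrist_torque'])
snap('wrist','w6')
E
```

```text
time_s: 10.02
position: [0.5787, 0.1844, 0.1279]
tool_rot: [[-0.942, -0.0, 0.335], [-0.335, -0.0, -0.942], [0.0, -1.0, -0.0]]
ft_force: [-0.3, -0.2, -4.0]
grip_width: 0.0253
time_s: 10.18
position: [0.5787, 0.1844, 0.1271]
tool_rot: [[-0.942, -0.0, 0.335], [-0.335, -0.0, -0.942], [0.0, -1.0, -0.0]]
ft_force: [0.1, 0.2, -3.7]
grip_width: 0.0255
[578.73445317 184.40113472 127.08624821] [ 0.06294803  0.20744377 -3.73671417] [-0.06089127 -0.03034306  0.00248792]
```

View pics/w6.png

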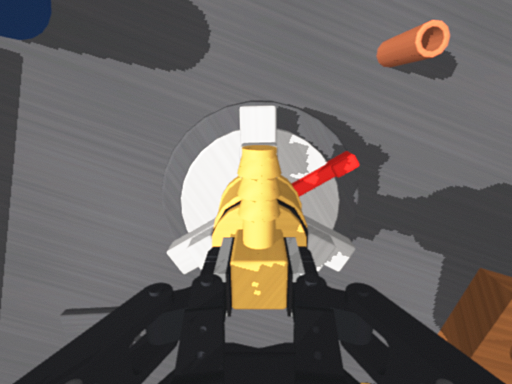

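The collar now sits just at the black ring, visible at (222,210). I'll ease down to seal contact.

```bash
python3 -m pendant '[[[0,0,-0.02],0,0.1],[[0,0,0],0,0.1]]'
python3 -m pendant '[[[0,0,-0.02],0,0.1],[[0,0,0],0,0.1]]'
python3 -m pendant '[[[0,0,-0.02],0,0.1],[[0,0,0],0,0.1]]'
```

```text
time_s: 10.4
position: [0.5788, 0.1844, 0.1266]
tool_rot: [[-0.942, -0.0, 0.335], [-0.335, -0.0, -0.942], [0.0, -1.0, -0.0]]
ft_force: [-0.4, -0.5, -3.9]
grip_width: 0.0251
time_s: 10.57
position: [0.5788, 0.1844, 0.1264]
tool_rot: [[-0.942, 0.0, 0.335], [-0.335, -0.0, -0.942], [-0.0, -1.0, 0.0]]
ft_force: [-2.5, -1.3, 0.0]
grip_width: 0.0249
time_s: 10.73
position: [0.5788, 0.1844, 0.1258]
tool_rot: [[-0.942, 0.0, 0.335], [-0.335, 0.0, -0.942], [-0.0, -1.0, 0.0]]
ft_force: [-2.6, -1.5, 1.7]
grip_width: 0.0252
```

In contact with the seal at about 5 N. There is a slight side load, so I'll recentre by about 0.5 mm and then start turning clockwise, following the thread (4.2 mm/rad).

```bash
python3 -m pendant '[[[-0.015,-0.02,0],0,0.1],[[0,0,0],0,0.1],[[0,0,0],0,0.1]]'
python3 -m pendant '[[[0,0,-0.006],-0.5,0.1],[[0,0,-0.006],-0.5,0.1],[[0,0,-0.006],-0.5,0.1],[[0,0,0],0,0.1]]'
python3 -c "
from h import *
s=env.observe();print(s['ft_force'],s['wrist_torque'],s['position'])"
```

```text
time_s: 10.98
position: [0.5787, 0.1842, 0.1258]
tool_rot: [[-0.942, 0.001, 0.335], [-0.335, 0.001, -0.942], [-0.002, -1.0, -0.0]]
ft_force: [0.5, 2.8, 1.7]
grip_width: 0.0251
time_s: 11.32
position: [0.5786, 0.1837, 0.1251]
tool_rot: [[-0.978, 0.001, 0.208], [-0.208, -0.0, -0.978], [-0.001, -1.0, 0.0]]
ft_force: [0.5, -0.1, 2.3]
grip_width: 0.0253
[ 0.47378373 -0.1029882   2.34520432] [ 0.01947718 -0.05310186 -0.08106196] [0.57862136 0.18372302 0.12512896]
```

```bash
python3 -m pendant '[[[0,0,-0.006],-0.5,0.1],[[0,0,-0.006],-0.5,0.1],[[0,0,-0.006],-0.5,0.1],[[0,0,-0.006],-0.5,0.1],[[0,0,-0.006],-0.5,0.1],[[0,0,0],0,0.1]]'
python3 -c "
from h import *
s=env.observe();print(s['ft_force'],s['wrist_torque'],s['position'])
snap('wrist','w7')"
```

```text
time_s: 11.82
position: [0.5787, 0.1837, 0.1244]
tool_rot: [[-1.0, 0.001, -0.008], [0.008, -0.0, -1.0], [-0.001, -1.0, 0.0]]
ft_force: [-0.4, -0.2, 4.5]
grip_width: 0.0256
[-0.3694961  -0.19796796  4.46947132] [-0.02973484 -0.05018118 -0.13734336] [0.57865379 0.18371275 0.12436908]
```

View pics/w7.png

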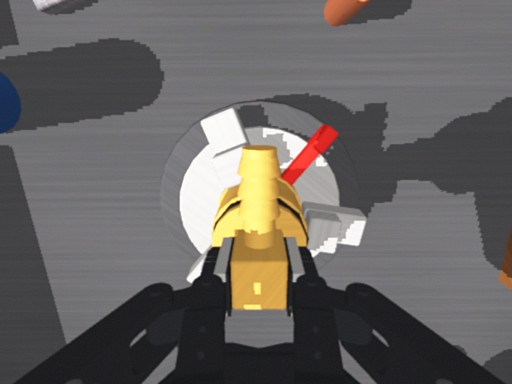

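The barb has turned 20° and the seal load is about 8 N. The pointer tip is now at (328,132). On clockwise.

```bash
python3 -m pendant '[[[0,0,-0.005],-0.5,0.1],[[0,0,-0.005],-0.5,0.1],[[0,0,-0.005],-0.5,0.1],[[0,0,-0.005],-0.5,0.1],[[0,0,0],0,0.1]]'
python3 -c "
from h import *
s=env.observe();print(s['ft_force'],s['wrist_torque'],s['position'])"
python3 -m pendant '[[[0,0,-0.006],-0.5,0.1],[[0,0,-0.006],-0.5,0.1],[[0,0,-0.006],-0.5,0.1],[[0,0,-0.006],-0.5,0.1],[[0,0,0],0,0.1]]'
python3 -c "
from h import *
s=env.observe();print(s['ft_force'],s['wrist_torque'],s['position'])
snap('wrist','w8')
W,I=cloud('wrist','w8');W2,I2=cloud('wrist','w7')
for W,I in((W2,I2),(W,I)):
    I=I.astype(int);z=W[...,2]
    m=(I[...,0]>130)&(I[...,1]<70)&(I[...,2]<70)&(z>.058)&(np.hypot(W[...,0]-.578,W[...,1]-.183)<.08)
    p=W[m][:,:2];c=p.mean(0);v=np.linalg.svd(p-c)[2][0]
    print(m.sum(),c,z[m].mean(),np.degrees(np.arctan2(*v[::-1])),[np.degrees(np.arctan2(*(c-q)[::-1])) for q in ([.5779,.1831],[.5785,.1837])])
"
```

```text
time_s: 12.28
position: [0.5786, 0.1838, 0.1237]
tool_rot: [[-0.984, 0.001, -0.181], [0.181, -0.0, -0.984], [-0.001, -1.0, -0.0]]
ft_force: [-0.4, -0.5, 4.5]
grip_width: 0.0253
[-0.3777396  -0.45964138  4.51690765] [-0.04623972 -0.05444336 -0.13175359] [0.57858256 0.18376677 0.12374928]
time_s: 12.7
position: [0.5786, 0.1838, 0.1231]
tool_rot: [[-0.937, 0.001, -0.348], [0.348, 0.0, -0.937], [-0.001, -1.0, -0.0]]
ft_force: [0.7, 0.1, 4.5]
grip_width: 0.0249
[0.66028628 0.07280809 4.54047779] [-0.08618299 -0.0145453  -0.09832354] [0.57860206 0.18379026 0.12308411]
1089 [0.62243407 0.14785654] 0.06761637880293477 141.34784294127445 [np.float64(-38.357454049380515), np.float64(-39.209164834845474)]
819 [0.62552222 0.14427952] 0.06854452671306391 144.68795657822253 [np.float64(-39.1860851707864), np.float64(-39.97435836639855)]
```

View pics/w8.png

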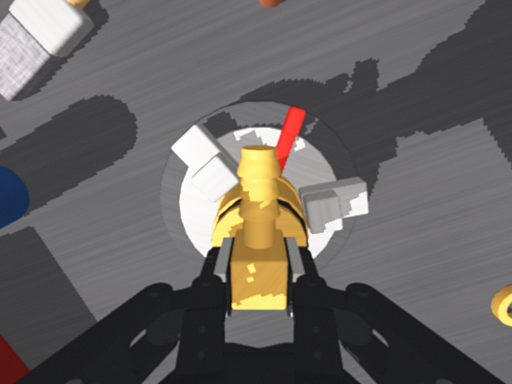

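The barb is at -20°, with the seal load steady. The pointer in this view goes from (283,170) to (297,108), so the barb still has to turn about 18°.

```bash
python3 -m pendant '[[[0,0,-0.006],-0.5,0.1],[[0,0,-0.006],-0.5,0.1],[[0,0,-0.006],-0.5,0.1],[[0,0,-0.006],-0.5,0.1],[[0,0,-0.006],-0.5,0.1],[[0,0,0],0,0.1],[[0,0,0],0,0.1]]'
cat > ptr.py <<'E'
from h import *
import sys
s,im,d=snap('wrist',sys.argv[1]);print(s['ft_force'],s['wrist_torque'],s['position'])
W,I=cloud('wrist',sys.argv[1]);I=I.astype(int);z=W[...,2]
R=s['tool_rot'];T=(W-s['position'])@R
hd=np.degrees(np.arctan2(-R[1,0],-R[0,0]));print('heading',hd)
r=np.hypot(T[...,0],T[...,2])
m=(I[...,0]>130)&(I[...,1]<70)&(I[...,2]<70)&(z>.058)&(r<.085)
t=T[m];rr=r[m]
print(m.sum(),rr.min(),rr.max())
a=np.degrees(np.arctan2(t[:,2],-t[:,0]))
for lo in np.arange(.03,.08,.01):
    k=(rr>lo)&(rr<lo+.01)
    if k.sum(): print(round(lo,2),k.sum(),'tool ang',a[k].min().round(2),a[k].max().round(2),a[k].mean().round(2))
br=(I[...,0]-I[...,2]>60)&(-T[...,1]>.008)&(-T[...,1]<.03)&(T[...,0]<-.02)&(abs(T[...,2])<.02)&(T[...,0]>-.07)
p=T[br];c=p.mean(0);v=np.linalg.svd(p[:,[0,2]]-c[[0,2]])[2][0];print('barb z',c[2],'slope',v, 'minx',p[:,0].min())
E
python3 ptr.py w9
```

```text
time_s: 13.33
position: [0.5787, 0.1838, 0.1224]
tool_rot: [[-0.841, 0.001, -0.541], [0.541, 0.0, -0.841], [-0.001, -1.0, -0.001]]
ft_force: [0.3, 0.3, 5.7]
grip_width: 0.0254
[0.33335685 0.28203928 5.69955373] [-0.07207039  0.04070561 -0.04350615] [0.57866533 0.18380139 0.12239194]
heading -32.76947284008288
593 0.05056550311971819 0.0785206085847627
0.05 167 tool ang 3.66 12.77 8.19
0.06 219 tool ang 3.11 12.06 7.56
0.07 207 tool ang 3.7 11.39 7.43
barb z 0.0006795566699851074 slope [ 0.99999489 -0.00319839] minx -0.05963950048534315
```

View pics/w9.png

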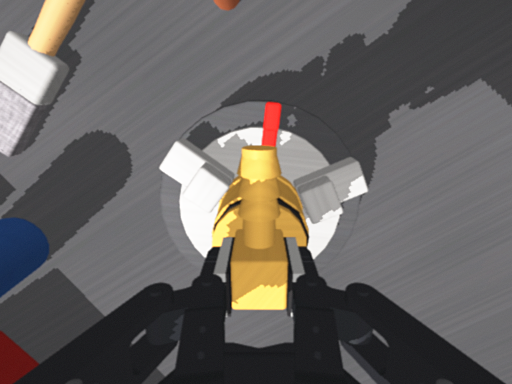

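```bash
cat > rect.py <<'E'
from h import *
import sys
def rect(fn,zp,half,N,c=(.5786,.1837)):
    Z=np.load(f'pics/{fn}.npz');m=env.camera_model('wrist');K=np.array(m['camera_matrix']);T=np.array(m['tool_from_camera'])
    Rw=Z['rot']@T[:3,:3];o=Z['rot']@T[:3,3]+Z['pos'];sc=2*half/N
    v,u=np.mgrid[0:N,0:N]; X=c[0]+half-v*sc; Y=c[1]+half-u*sc
    P=(np.stack([X,Y,np.full_like(X,zp)],-1)-o)@Rw
    return cv2.remap(Z['im'],(P[...,0]/P[...,2]*K[0,0]+K[0,2]).astype(np.float32),(P[...,1]/P[...,2]*K[1,1]+K[1,2]).astype(np.float32),cv2.INTER_LINEAR)
if __name__=='__main__':
  for fn in ('w2','w7','w8','w9'):
    im=rect(fn,.072,.1,800).astype(int)
    m=(im[...,0]>120)&(im[...,1]<80)&(im[...,2]<80)
    v,u=np.nonzero(m);x=.1-v*.00025;y=.1-u*.00025;r=np.hypot(x,y);k=(r<.09)&(x>0)&(y<0)
    p=np.c_[x,y][k]*1000
    # brightness split (top face brighter than sides)
    print(fn,k.sum(),cv2.minAreaRect(p.astype(np.float32)), np.degrees(np.arctan2(*p.mean(0)[::-1])))
  a=[rect(f,.072,.1,390)[:, :, ::-1] for f in('w2','w9')]
  cv2.imwrite('pics/rect2.png',np.hstack(a))
E
python3 rect.py
```

```text
w2 7920 ((43.934295654296875, -34.43758010864258), (14.554363250732422, 48.212467193603516), 46.46879959106445) -38.70377537573364
w7 8340 ((43.496952056884766, -34.347564697265625), (13.743291854858398, 47.04734802246094), 51.34019470214844) -38.1899240090214
w8 5999 ((43.421913146972656, -35.26000213623047), (12.168473243713379, 46.24654769897461), 48.21548843383789) -39.762031175011295
w9 4232 ((49.717918395996094, -41.893802642822266), (10.935880661010742, 27.751266479492188), 48.8140754699707) -40.21989615518183
```

View pics/rect2.png

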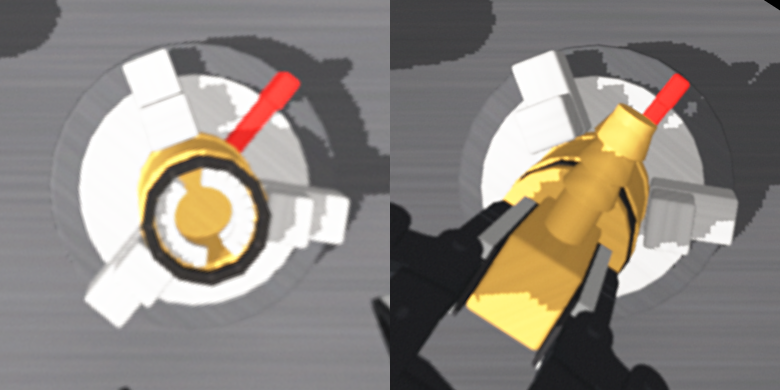

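The in-line view puts the pointer at about -40° (estimates range from -38 to -41). I'll turn another 5° and measure again in line.

```bash
python3 -m pendant '[[[0,0,-0.006],-0.5,0.1],[[0,0,-0.006],-0.5,0.1],[[0,0,0],0,0.1],[[0,0,0],0,0.1]]'
python3 ptr.py w10; python3 - <<'E'
from rect import *
im=rect('w10',.072,.1,800).astype(int)
m=(im[...,0]>120)&(im[...,1]<80)&(im[...,2]<80)
v,u=np.nonzero(m);x=.1-v*.00025;y=.1-u*.00025;r=np.hypot(x,y);k=(r<.09)&(x>0)&(y<0);p=np.c_[x,y][k]*1000
print(cv2.minAreaRect(p.astype(np.float32)), np.degrees(np.arctan2(*p.mean(0)[::-1])))
b=np.load('pics/w10.npz')['im'][70:270,150:370,::-1]
cv2.imwrite('pics/w10c.png',cv2.resize(b,None,fx=2.9,fy=2.9,interpolation=cv2.INTER_CUBIC))
E
```

```text
time_s: 13.72
position: [0.5787, 0.1838, 0.1221]
tool_rot: [[-0.79, 0.002, -0.613], [0.613, 0.0, -0.79], [-0.001, -1.0, -0.001]]
ft_force: [-1.2, 0.2, 6.6]
grip_width: 0.0252
[-1.23738006  0.16143953  6.58858327] [-0.11201901  0.0631049  -0.08976652] [0.57871572 0.18381326 0.12211416]
heading -37.7727818348702
521 0.050944856147275085 0.07856960807937605
0.05 146 tool ang -0.55 7.91 3.69
0.06 178 tool ang -1.61 6.9 3.13
0.07 197 tool ang -0.86 6.5 2.83
barb z 0.0007008573276389263 slope [ 0.99999454 -0.00330335] minx -0.059695200196301985
((49.72058868408203, -42.117645263671875), (10.900754928588867, 27.387468338012695), 49.398704528808594) -40.47949822806706
```

View pics/w10c.png

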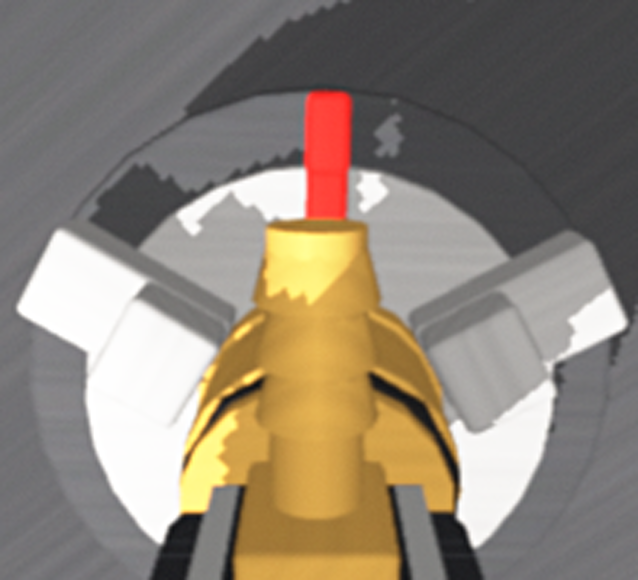

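In the crop the pointer runs at x≈328 from y=92 to 220. The barb's centre is at 317 and the chuck's own centre line at about 320, so the barb is 1 to 1.5° short. I'll turn a last 1.2°.

```bash
python3 -m pendant '[[[0,0,-0.003],-0.24,0.1],[[0,0,0],0,0.1],[[0,0,0],0,0.1]]'
python3 ptr.py w11
```

```text
time_s: 14.02
position: [0.5787, 0.1838, 0.122]
tool_rot: [[-0.778, 0.002, -0.629], [0.629, 0.0, -0.778], [-0.001, -1.0, -0.001]]
ft_force: [-0.2, -0.5, 6.6]
grip_width: 0.0249
[-0.19915457 -0.49407089  6.5873333 ] [-0.07917611  0.06398587  0.05623748] [0.57872455 0.18380009 0.12203974]
heading -38.95254342283967
526 0.050761702791344294 0.07852024781538194
0.05 144 tool ang -2.06 6.57 2.36
0.06 184 tool ang -2.79 5.91 1.86
0.07 198 tool ang -1.9 5.34 1.68
barb z 0.0006471983167037279 slope [ 0.99999877 -0.00156961] minx -0.059680668385812034
```

The barb is within about 1° of the pointer. I'll release and look before retreating.

```bash
python3 -m pendant '[[[0,0,0],0,0.35],[[0,0,0],0,0.45],[[0,0,0],0,0.55],[[0,0,0],0,0.6],[[0,0,0],0,0.6],[[0,0,0],0,0.6]]'
python3 -m pendant '[[[0,0,0.2],0,0.6],[[0,0,0.5],0,0.6],[[0,0,0.8],0,0.6],[[0,0,0.9],0,0.6],[[0,0,0.9],0,0.6],[[0,0,0.5],0,0.6],[[0,0,0],0,0.6],[[0,0,0],0,0.6]]'
python3 - <<'E'
from h import *
s,im,d=snap('wrist','w12');print(s['position'],s['ft_force'],s['grip_width'])
W,I=cloud('wrist','w12');I=I.astype(int);z=W[...,2]
r=np.hypot(W[...,0]-.5786,W[...,1]-.1837);br=(I[...,0]-I[...,2]>60)
m=br&(r<.025)&(z>.150);p=W[m];print('top',np.median(z[m]),cv2.minAreaRect((p[:,:2]*1000).astype(np.float32)))
R=s['tool_rot'];print('tool heading',np.degrees(np.arctan2(-R[1,0],-R[0,0])))
m=br&(r>.02)&(r<.065)&(z>.128)&(z<.150);p=W[m][:,:2];c=p.mean(0);v=np.linalg.svd(p-c)[2][0];print('barb',m.sum(),np.degrees(np.arctan2(*v[::-1])))
m=br&(z>.112)&(z<.124)&(r<.035);print('collar',m.sum(),np.median(z[m]),z[m].min() )
E
```

```text
time_s: 14.57
position: [0.5782, 0.1838, 0.1212]
tool_rot: [[-0.776, -0.0, -0.631], [0.631, -0.0, -0.776], [0.0, -1.0, 0.0]]
ft_force: [-0.4, -0.5, 0.0]
grip_width: 0.0515
time_s: 15.23
position: [0.5783, 0.1838, 0.2359]
tool_rot: [[-0.776, 0.001, -0.631], [0.631, 0.0, -0.776], [-0.001, -1.0, -0.001]]
ft_force: [0.1, 0.5, -0.1]
grip_width: 0.0513
[0.57834762 0.18380667 0.23587346] [ 0.1013622   0.48118267 -0.09395742] 0.05126995236137181
top 0.1552671108163212 ((578.41748046875, 183.1856689453125), (25.700902938842773, 25.592031478881836), 50.59349060058594)
tool heading -39.126205003025
barb 1061 140.6392047637169
collar 1094 0.11930775097014659 0.11207116897509738
```

View pics/w12.png

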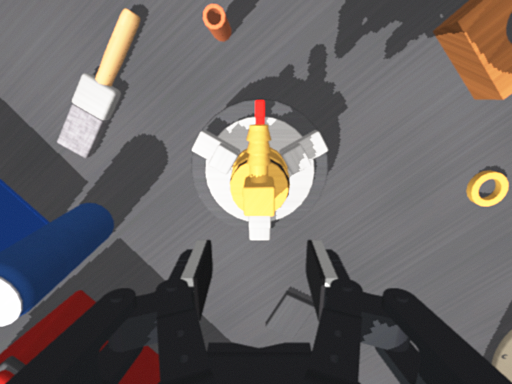

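Released. In the image the barb (260,135) lines up with the red pointer (260,110), and the elbow sits upright in the coupling. A final check of pointer heading against barb heading, the seating depth, and the bystanders from the top camera:

```bash
python3 - <<'E'
from h import *
from rect import rect
im=rect('w12',.072,.1,800,(.5784,.1833)).astype(int)
m=(im[...,0]>120)&(im[...,1]<80)&(im[...,2]<80)
v,u=np.nonzero(m);x=.1-v*.00025;y=.1-u*.00025;r=np.hypot(x,y);k=(r<.09)&(x>0)&(y<0);p=np.c_[x,y][k]*1000
print(cv2.minAreaRect(p.astype(np.float32)), np.degrees(np.arctan2(*p.mean(0)[::-1])))
W,I=cloud('wrist','w12');z=W[...,2];I=I.astype(int)
r=np.hypot(W[...,0]-.5784,W[...,1]-.1832)
t=W[(I[...,0]-I[...,2]>60)&(r>.045)&(r<.065)&(z>.128)&(z<.150)];print('tip mean',t.mean(0),np.degrees(np.arctan2(t[:,1].mean()-.1832,t[:,0].mean()-.5784)))
snap('top','top1')
b=np.load('pics/w12.npz')['im'][90:250,180:340,::-1];cv2.imwrite('pics/w12c.png',cv2.resize(b,None,fx=3.5,fy=3.5,interpolation=cv2.INTER_CUBIC))
E
```

```text
((51.506099700927734, -42.80488204956055), (11.791119575500488, 24.12884521484375), 51.34019088745117) -40.324548592611045
tip mean [0.61927074 0.15043105 0.1419806 ] -38.7216059307777
```

View pics/w12c.png

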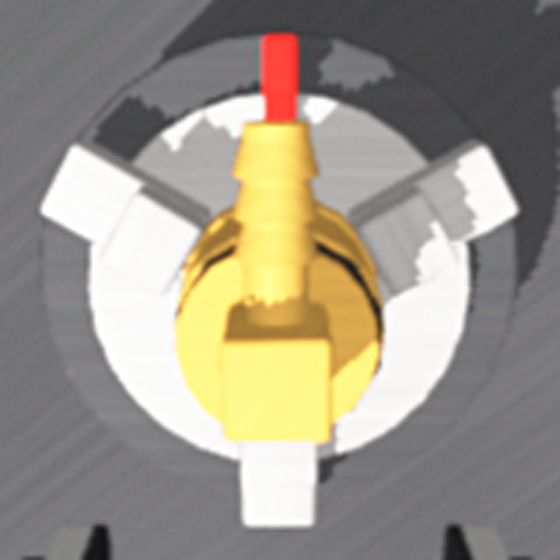

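View pics/top1.png

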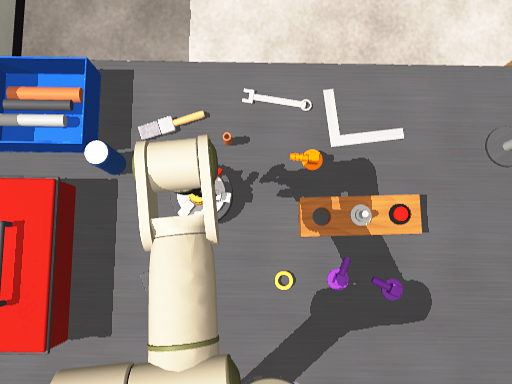

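The crop shows the barb (277,180) in line with the pointer (280,75), at most about 1° short and not past it. In the top view the bystanders are in place and the robot is clear. Handing in.

```bash
python3 -c "
from rig import env
print(env.close_job())"
```

```text
the job is handed in; nothing more can be done
None
```

The brass elbow is screwed into the coupling, with its barb along the red pointer and the gripper clear. I handed the job in at about 15 s.

- **Insertion:** I found the slots with the wrist camera at about 19°, roughly 1.0 rad anticlockwise of the pointer. The pins dropped in without resistance on the first try.
- **Tightening:** I turned the elbow about 58.5° clockwise onto the seal. Seal force rose to about 10.6 N including my own downward push, then I let go and backed away upwards.
- **Final checks:** The barb measured -38.7 to -39.4° and the pointer about -38 to -40°. The barb is therefore aligned within about 1°, most likely slightly short and not past.
- **Bystanders:** In the last top picture everything visible is where it was. The arm hid the steel offcut.

**Disagreements:**
- **Pointer heading:** Estimates from different views spread from -35 to -43.5°. I relied on the views taken in line with the pointer.
- **Depth:** After release the elbow sat about 2.5 mm higher than while I was pressing on it. That puts the spigot end about 20 mm below the mouth. It fits the thread only taking up after 0.55 rad, but I did not check it further.
- **Wrist torque:** The readings were small and of the wrong sign for most of the turn, so I did not use them to judge tightness.

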